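# Set the spray-air needle valve on the glass-coating bench

### The arm

A 6-joint arm with a two-finger parallel gripper is mounted at the origin on the work surface. World frame = base frame: x ahead of the robot, y to its left, z up, the work surface at z = 0. Lengths are in mm, angles in rad, forces in N, time in s.
With the tool pointing down it reaches from about 400 to 925 mm from the base axis. Payload 12.5 kg.
Tool frame: the origin (TCP) lies midway between the tips of the shut fingers; the grasp point (between the pads) lies 19 mm behind it; z points along the fingers, y is the line along which they close (so a half turn about z gives the same grasp; the last joint's range is limited). The gripper opens to 95 mm and grips with 3 to 60 N. Pads are 20 mm wide; open, the fingers measure 119 mm over their backs; the gripper's body (75 mm by 180 mm) begins 59 mm behind the grasp point.
Start: joints at [-1.331, 0.491, 1.559, -0, 1.092, -0.106], TCP at [211.868, -588.016, 180.261] pointing down, gripper open.
Joint ranges: [-3.1, 3.1], [-0.84, 2.19], [0.05, 2.79], [-1.13, 4.28], [0.06, 2.93], [-2.69, 2.69]. Speed limits (rad/s): [2.22, 2.22, 2.79, 3.14, 3.14, 3.14].

### API

Orientations are given as [roll, pitch, yaw] about the fixed x, y, z axes, in that order (R = Rz(yaw) Ry(pitch) Rx(roll)).
In Python, from cell import env gives the robot as it stands.
- The arm moves only by the shell command python3 -m inch 'ROWS'. ROWS is JSON, a list of rows, each a list of 7 numbers: the turn, a rotation vector about the tool's x, y, z in rad, then the shift along the tool's x, y, z in cm, then the closure, from -1 (fully open) to 1 (shut). A call has 1 to 20 rows; each row shifts and turns the commanded pose from where the row before left it, along the tool's axes as they then stand; what a row does not reach is not made up. A row lasts 1/8 s, in which the tool goes at most 62.5 mm and 10.7 degrees, less where a joint would pass 70% of its speed; a pose out of reach is approached as far as the arm can. A call with a gripper value outside its range is refused whole. The fingers move at their own pace and stop on an object; the grip force is fixed at half the most. Time passes only in rows, so rows that do not move let the fingers close. It gives the time, the measured TCP pose, the force, the opening and the grip force at its end, in the units of the state.
- env.state(): the state, without advancing time (a new reading comes with each control period).
- env.read_camera(name): name is "scene" or "top"; returns a dict with "img" (420x560x3 uint8, red, green, blue), "depth" (420x560 float32, mm along the optical axis (not along the pixel's ray), 0 where there is no reading), "fx", "fy", "cx", "cy" (pixels), "position" and "orientation" of the camera in the world. Camera axes: x right, y down, z forward; pixel columns grow to the right and rows downward; lengths in mm; the calibration is good to about 2 mm. A picture is of the moment at which its call begins.
- env.job_done(): hands the job in; it is judged then, once.
Trained networks look in a picture, given as the dict that the camera call returned (one of the last four; its "shot" number tells which), for a name from the list of things; names that differ only in an ending like _2 or _b are one class to them, and where a whole thing is asked for, a point or a joint stands for the part that bears it (a point fixed in the world has none). Each returns a list of dicts, best first, with "score" (0 to 1); they miss things now and then, are a little off and sometimes report something else, mostly with a low value. They report only what shows in the picture. A call takes as long as a camera call.
- env.find_in(picture, target): "centre" ([x, y, z] in mm, in the coordinates of the camera as it stood for that picture, good to about 4 mm: the middle of the surface that is visible of it).
- env.trace(picture, target): "mask" (420x560 bool, what is visible of it).
The state is a dict: "t": time; "joints": joint angles; "qvel": joint speeds; "tau": joint torques, N m; "eef_pos": TCP position; "tcp_rot": TCP orientation; "ft_force": force on the tool from outside, world axes, zero at the start; "moment": the same for the moment, N m; "opening": opening from 0.0 (shut) to 1.0 (fully open); "grip_force": force on a finger pad.
Only numpy, scipy, OpenCV 4.12 (cv2) and the standard library are available. Lean on these libraries where they do the work, as an engineer would, in place of code of your own. Each camera call takes 0.05 s, during which the arm holds its last target. There are 200 camera calls.

### The job

Of the two needle valves on sloping stands, take the one with the longer handle and dial: first close it fully, until it stops on its seat, then open it until its pointer stands at the brass index tab on its dial. The handle has play on its stem, so go by the pointer, not the handle. Do not shift the index tab, leave the smaller valve as it is, and do not push or knock over the tumblers and the jar on the bench.

Things in the scene. Friction and masses are not known exactly. Their poses are not given: they have to be found in the camera images.
- spray: Fixed stand of the larger valve: foot 125 x 120 mm under a sloping 134 mm square plate. Origin: centre of the foot's underside. The valve axis leans 30 deg from vertical to the body's -x (low side, away from the robot), through the dial's centre 125 mm above the origin. Dial 128 mm across, ticks each 15 deg, broad black line at its +x edge = closed. Pipe stubs: 80 mm sideways, 75 mm up.
- spray_grip (a point): Grip point on the valve axis, 37 mm above the dial face, in the larger valve's handle: a black bar 58 mm long, 14 wide, 30 tall, from 19 to 49 mm above the dial. Site x runs along the bar (as the pointer, give or take the play), z out along the axis, away from the dial. The handle turns up to 0.14 rad either way from the stem (free play) before it takes the stem along.
- spray_pointer (a point): Tip of the dark pointer on the larger valve's stem, under the handle: 48 mm from the axis, 6.5 mm above the dial face (pointer 5 mm thick, top at 9 mm). x axis outward along the pointer, z out along the valve axis.
- spray_stem (a joint): Opening of the larger valve, that is of its pointer (rad): 0 = closed on its seat (hard stop, pointer up the slope at the broad black line), growing anticlockwise seen facing the dial; other stop at 3.3. Stiff (about 0.12 N m of friction); stays where it is left.
- spray_mark (a point): Index of the larger valve: the point 48 mm from the axis, 6.5 mm above the dial face, in line with the brass index tab (12 x 8 mm, 10 mm tall, 52 to 64 mm from the axis). At the set opening, 1.7 to 2.5 rad from closed, the pointer tip is at this point. The tab is held on the dial by friction only. z out along the axis.
- purge_pointer (a point): Tip of the pointer of the smaller look-alike valve (to be left alone), 31.7 mm from its axis. Its stand is the same size; its handle bar is 38 mm long and its dial 95 mm across.
- tumbler_a: Amber glass tumbler, 72 mm across the rim, 85 mm tall, open end up. Origin: centre of its underside. Bystander.
- tumbler_b: Amber glass tumbler like tumbler_a. Bystander.
- tumbler_c: Amber glass tumbler like tumbler_a. Bystander.
- jar: White jar with a steel cap, 68 mm across, 100 mm tall. Origin: centre of its underside. Bystander.

How it is judged (in metres and radians):
On the way, in this order (a step that is already met when the one before it is completed fails the run):
1. the larger valve is closed on its seat (within 0.05 rad) (value of joint spray_stem below 0.05 rad), for 0.2 s.
2. its pointer stands at the index tab (distance between spray_pointer and spray_mark below 0.005 m), for 0.2 s.
At the end, for the whole second after the job is handed in: The larger valve's pointer tip is within 5 mm of (0.1 rad either side of) the point at the index tab and at rest (distance between spray_pointer and spray_mark below 0.005 m and velocity of joint spray_stem between -0.02 and 0.02 rad/s); the robot touches nothing.
It fails at once if the index tab is shifted by more than 4 mm (distance of spray_mark from where it was at the start of the episode above 0.004 m).
It fails at once if the smaller valve is turned (pointer tip moved over 4 mm) (distance of purge_pointer from where it was at the start of the episode above 0.004 m).
It fails at once if a tumbler or the jar is pushed more than 25 mm or tipped (distance of any of tumbler_a, tumbler_b, tumbler_c, jar from where it was at the start of the episode above 0.025 m or angle between any of tumbler_a, tumbler_b, tumbler_c, jar's own z axis and vertical above 0.5 rad).
It also fails if it takes over 50 s, if anything falls off the work surface, if the arm or the gripper's body presses on something with over 40 N, if the wrist force passes 120 N, or if a joint passes its speed limit or range.

## Working session

There is one attempt and no reset: what is moved stays moved. The work goes in short steps, Python scripts to look and compute and a shell command to move; the robot and the scene stay as the last step left them, time stands still between calls to the robot, and variables do not carry over. Pictures are saved under pics/ and viewed, at most 10 in all, crops included, and the job is handed in when it is done.

```bash
ls; mkdir -p pics; cat > h.py <<'E'
import numpy as np, cv2
from scipy.spatial.transform import Rotation as R
from cell import env
def T(p):
    o=p["orientation"]; o=np.array(o)
    M=R.from_euler('xyz',o).as_matrix() if o.shape==(3,) else (o if o.shape==(3,3) else R.from_quat(o).as_matrix())
    return M,np.array(p["position"])
def w(p,c):
    M,t=T(p); return M@np.array(c)+t
def cloud(p):
    d=p["depth"]; v,u=np.mgrid[:420,:560]
    P=np.stack([(u-p["cx"])/p["fx"]*d,(v-p["cy"])/p["fy"]*d,d],-1)
    M,t=T(p); return P@M.T+t
def proj(p,X):
    M,t=T(p); c=(np.atleast_2d(X)-t)@M
    return np.c_[c[:,0]/c[:,2]*p["fx"]+p["cx"],c[:,1]/c[:,2]*p["fy"]+p["cy"]]
E
python3 - <<'E'
from h import *
np.set_printoptions(precision=1,suppress=True)
for n in ["scene","top"]:
    p=env.read_camera(n); cv2.imwrite(f"pics/{n}0.png",p["img"][:,:,::-1])
    print(n,p["orientation"],p["position"],p["fx"])
    for k in ["spray","spray_grip","spray_pointer","spray_mark","purge_pointer","tumbler_a","jar"]:
        try: 
            for r in env.find_in(p,k)[:4]:
                print(k,round(r["score"],2),w(p,r["centre"]),proj(p,w(p,r["centre"]))[0])
        except Exception as e: print(k,e)
print(env.state())
E
```

```text
pics
scene [-2.6  0.   2.5] [ 897.6  491.7 1146.8] 502.5634066208977
spray 0.87 [579.7 178.5 120.7] [300.4 289.2]
spray_grip 0.67 [584.8 164.1 163.5] [295.2 277.6]
spray_pointer 0.57 [581.3 168.4 158.4] [297.7 279.1]
purge_pointer 0.62 [580.1 167.6 156.7] [297.8 278.9]
purge_pointer 0.48 [ 629.9 -147.8  161.1] [197.1 193.8]
tumbler_a 0.91 [454.2 405.4  50.7] [408.1 344.4]
tumbler_a 0.76 [ 557.7 -431.4   60.1] [167.6 135.2]
tumbler_a 0.73 [694.5 -13.8  49.6] [211.6 269.8]
jar 0.62 [ 406.3 -337.6   72.7] [230.3 126.8]
top [-3.  -0.  -1.6] [ 328.8    0.8 1619.6] 521.571140650147
spray 0.75 [552.8 157.4 134.2] [211.3 202.9]
spray_grip 0.71 [581.2 159.7 161.9] [209.4 191.6]
spray_pointer 0.56 [571.3 163.  157.7] [208.4 195.3]
purge_pointer 0.7 [ 622.4 -157.8  156.2] [320.6 175. ]
tumbler_a 0.8 [712.   -4.5  35. ] [266.4 155.7]
tumbler_a 0.58 [ 563.  -455.9   44.3] [414.8 199.1]
tumbler_a 0.55 [465.  415.2  40.9] [129.6 238.2]
jar 0.64 [ 391.3 -345.6   96.2] [385.8 255.3]
{'t': 0.8, 'joints': array([-1.3,  0.5,  1.6, -0. ,  1.1, -0.1]), 'qvel': array([ 0., -0.,  0., -0.,  0., -0.]), 'tau': array([ -0. , -61.2, -25.8,   0.1,   0. ,  -0. ]), 'eef_pos': array([ 211.9, -588. ,  180.3]), 'tcp_rot': array([3.1, 0. , 0.3]), 'ft_force': array([ 0.4,  0.1, -0.4]), 'moment': array([-0.,  0., -0.]), 'grip_force': 0.0, 'opening': 1.0001303133648334}
```

View pics/scene0.png

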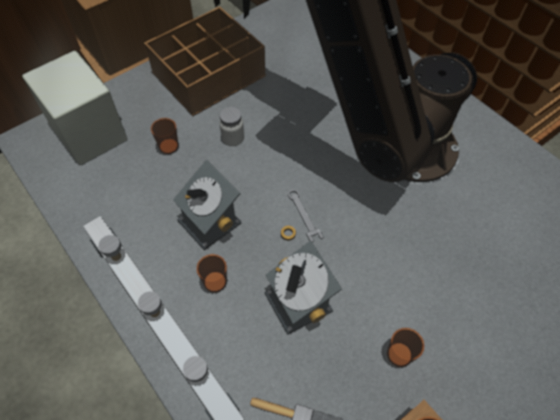

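View pics/top0.png

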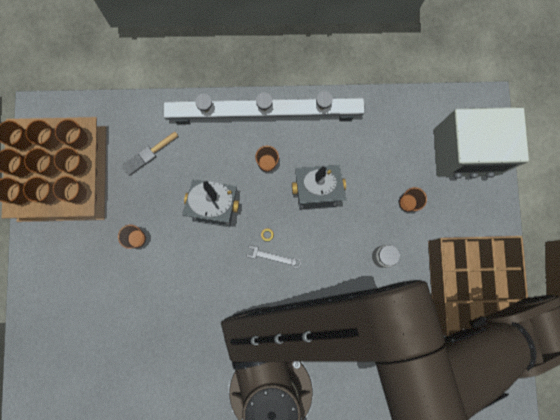

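The larger valve is the left one in the top view, near (209, 195), and in the scene view near (300, 283). Tumblers stand at top (266,158), (413,200) and (132,237), and the jar at (387,256). Next I fit the dial plane and rectify it.

```bash
cat > dial.py <<'E'
from h import *
import sys
np.set_printoptions(precision=3,suppress=True)
def fit(n):
    p=env.read_camera(n); X=cloud(p); 
    m=max(env.trace(p,"spray"),key=lambda r:r["score"])["mask"]
    m=cv2.dilate(m.astype(np.uint8),np.ones((5,5)))>0
    hsv=cv2.cvtColor(p["img"],cv2.COLOR_RGB2HSV)
    m&=(p["depth"]>0)&(np.linalg.norm(X[:,:,:2]-[570,162],axis=2)<120)
    P=X[m]; V=hsv[m]
    white=(V[:,2]>130)&(V[:,1]<60)
    Q=P[white]; 
    best=None; rng=np.random.default_rng(0)
    for _ in range(500):
        a,b,c=Q[rng.choice(len(Q),3,False)]; nn=np.cross(b-a,c-a); L=np.linalg.norm(nn)
        if L<200: continue
        nn/=L; nn*=np.sign(nn[2]); 
        k=abs((Q-a)@nn)<3
        if best is None or k.sum()>best[0]: best=(k.sum(),k)
    K=Q[best[1]]; c=K.mean(0); nn=np.linalg.svd(K-c)[2][2]; nn*=np.sign(nn[2])
    return p,K,c,nn
def rect(p,C,ax,xb,s=4,r=75):
    yb=np.cross(ax,xb); g=np.arange(-r,r,1/s)
    A,B=np.meshgrid(g,g)          # columns: xb to the right ; rows: yb upward
    W=C+A[...,None]*xb-B[...,None]*yb
    uv=proj(p,W.reshape(-1,3)).astype(np.float32).reshape(*A.shape,2)
    return cv2.remap(p["img"],uv[...,0],uv[...,1],cv2.INTER_CUBIC)
E
python3 - <<'E'
from dial import *
for n in ["scene","top"]:
    p,K,c,nn=fit(n)
    print(n,len(K),"mean",c,"n",nn,"tilt",np.degrees(np.arccos(nn[2])),"az",np.degrees(np.arctan2(nn[1],nn[0])))
    e1=np.cross(nn,[0,0,1]);e1/=np.linalg.norm(e1);e2=np.cross(nn,e1)
    a=(K-c)@np.c_[e1,e2]; (cx,cy),r=cv2.minEnclosingCircle(a.astype(np.float32)); print("circ",c+cx*e1+cy*e2,r)
    xb=-nn*[1,1,0]; xb=xb-(xb@nn)*nn; xb/=np.linalg.norm(xb)
    cv2.imwrite(f"pics/r_{n}.png",rect(p,c+cx*e1+cy*e2,nn,xb,s=4,r=75)[:,:,::-1])
a=cv2.imread("pics/r_scene.png");b=cv2.imread("pics/r_top.png")
cv2.imwrite("pics/r.png",cv2.resize(np.hstack([a,b]),(800,400)))
E
```

```text
scene 1584 mean [567.118 169.431 127.532] n [ 0.495 -0.088  0.865] tilt 30.157297097363603 az -10.056559005962857
circ [569.886 164.742 125.473] 63.60585021972656
top 718 mean [561.524 164.73  128.581] n [ 0.492 -0.089  0.866] tilt 30.000062686080046 az -10.246571979204687
circ [567.463 163.534 125.084] 65.29554748535156
```

View pics/r.png

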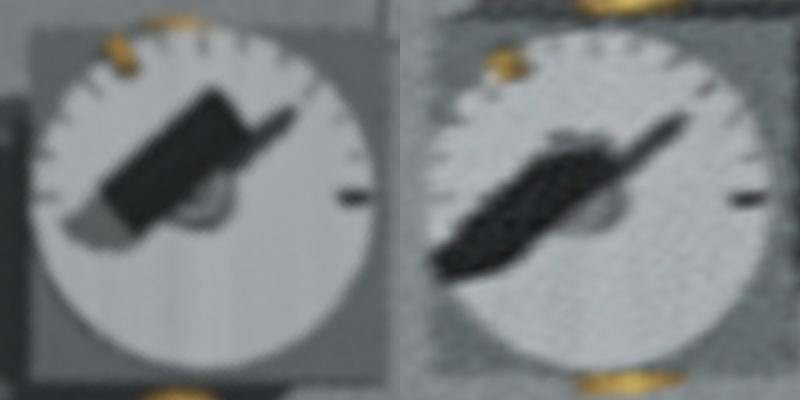

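The rectified dial (x right = closed mark) shows the pointer at about 44° and the brass tab at about 120° (left panel (122,53), right panel (506,63)). I'll correct for parallax by rectifying at the right heights.

```bash
cat > ang.py <<'E'
from dial import *
C=np.array([568.7,164.1,125.3]); az=np.radians(-10.15)
n=np.array([.5*np.cos(az),.5*np.sin(az),np.cos(np.pi/6)]); 
xb=np.array([-np.cos(az)*n[2],-np.sin(az)*n[2],.5]); yb=np.cross(n,xb)
def polar(img,s=4,r=75):
    g=np.arange(-r,r,1/s); A,B=np.meshgrid(g,-g); return np.hypot(A,B),np.degrees(np.arctan2(B,A))
def measure(names=("scene","top")):
    for nm in names:
        p=env.read_camera(nm)
        h=cv2.cvtColor(rect(p,C+10*n,n,xb),cv2.COLOR_RGB2HSV); rr,th=polar(h)
        m=(h[...,1]>110)&(h[...,0]<30)&(h[...,2]>60)&(rr<66)&(rr>48)
        print(nm,"tab deg",np.median(th[m]) if m.any() else None,"r",rr[m].mean() if m.any() else None,m.sum())
        h=cv2.cvtColor(rect(p,C+9*n,n,xb),cv2.COLOR_RGB2HSV)
        m=(h[...,2]<85)&(rr<46)&(rr>36)
        k,l,st,ce=cv2.connectedComponentsWithStats(m.astype(np.uint8))
        for i in range(1,k):
            if st[i,4]>80: print("   dark comp r36-46: deg",np.median(th[l==i]),"spread",np.ptp(th[l==i]),"area",st[i,4])
        h=cv2.cvtColor(rect(p,C+49*n,n,xb),cv2.COLOR_RGB2HSV)
        m=(h[...,2]<60)&(rr<32); y,x=np.nonzero(m)
        if len(x)>50:
            (bx,by),(bw,bh),a=cv2.minAreaRect(np.c_[x,y].astype(np.float32)); 
            v=np.linalg.svd(np.c_[x-x.mean(),-(y-y.mean())],full_matrices=False)[2][0]
            print("   bar centre mm",(bx-300)/4,(300-by)/4,"size",bw/4,bh/4,"deg",np.degrees(np.arctan2(v[1],v[0]))%180)
if __name__=="__main__": measure()
E
cat > goto.py <<'E'
from ang import *
def rel(pos,rot):
    s=env.state(); M=R.from_euler('xyz',s["tcp_rot"]).as_matrix()
    print("t",s["t"],"pos",s["eef_pos"],"j",s["joints"])
    print("rotvec",R.from_matrix(M.T@rot).as_rotvec(),"shift cm old axes",M.T@(pos-s["eef_pos"])/10,"new axes",rot.T@(pos-s["eef_pos"])/10)
def tool(deg):  # tool x along +/-bar direction deg on dial, z=-n
    a=np.radians(deg); x=np.cos(a)*xb+np.sin(a)*yb; return np.c_[x,np.cross(-n,x),-n]
E
python3 - <<'E'
from goto import *
measure()
for d in (40,220):
    for h in (18,120): print(d,h,C+h*n); rel(C+h*n,tool(d))
E
```

```text
scene tab deg 119.14419867736142 r 57.459110582591556 821
   dark comp r36-46: deg 38.844831656726 spread 8.420163522528163 area 605
   bar centre mm 4.977500915527344 -7.4035797119140625 size 25.15740966796875 55.44809341430664 deg 39.16243765204979
top tab deg 113.93864553878724 r 60.875607011877044 1279
   dark comp r36-46: deg 40.431424492930645 spread 7.159058497401709 area 738
   dark comp r36-46: deg -158.13569725733583 spread 36.21251972946149 area 3385
   bar centre mm 5.8039703369140625 -1.129241943359375 size 20.455852508544922 56.6785888671875 deg 38.57292806834104
40 18 [577.559 162.514 140.888]
t 1.1 pos [ 211.878 -588.028  180.265] j [-1.331  0.491  1.559  0.     1.092 -0.106]
rotvec [-0.633 -0.443  2.87 ] shift cm old axes [ 59.843 -58.218   3.929] new axes [-68.245  47.591  -7.975]
40 120 [627.761 153.526 229.223]
t 1.1 pos [ 211.878 -588.028  180.265] j [-1.331  0.491  1.559  0.     1.092 -0.106]
rotvec [-0.633 -0.443  2.87 ] shift cm old axes [ 64.261 -55.669  -4.904] new axes [-68.245  47.591 -18.175]
220 18 [577.559 162.514 140.888]
t 1.1 pos [ 211.878 -588.028  180.265] j [-1.331  0.491  1.559  0.     1.092 -0.106]
rotvec [ 0.301 -0.43  -0.171] shift cm old axes [ 59.843 -58.218   3.929] new axes [ 68.245 -47.591  -7.975]
220 120 [627.761 153.526 229.223]
t 1.1 pos [ 211.878 -588.028  180.265] j [-1.331  0.491  1.559  0.     1.092 -0.106]
rotvec [ 0.301 -0.43  -0.171] shift cm old axes [ 64.261 -55.669  -4.904] new axes [ 68.245 -47.591 -18.175]
```

```bash
python3 - <<'E'
from goto import *
for nm in ("scene","top"):
    p=env.read_camera(nm); X=(cloud(p)-C)@np.c_[xb,yb,n]; r=np.hypot(X[...,0],X[...,1])
    m=(p["depth"]>0)&(r<45)&(X[...,2]>44)&(X[...,2]<56); Q=X[m]
    c,s,a=cv2.minAreaRect(Q[:,:2].astype(np.float32)); v=np.linalg.svd(Q[:,:2]-Q[:,:2].mean(0),full_matrices=False)[2][0]
    print(nm,m.sum(),"c",c,"mean",Q.mean(0),"size",s,"deg",np.degrees(np.arctan2(v[1],v[0]))%180)
    f=(p["depth"]>0)&(r<60)&(X[...,2]<5)&(X[...,2]>-6); print("dial h",np.median(X[f][:,2]))
E
python3 -m inch '[[0,0,0,0,0,-5.5,-1],[0,0,0,0,0,-5.5,-1],[0,0,0,0,0,-5.5,-1],[0,0,0,0,0,-5.5,-1],[0,0,0,4.3,-3.7,0,-1],[0,0,0,4.3,-3.7,0,-1],[0,0,0,4.3,-3.7,0,-1],[0,0,0,4.3,-3.7,0,-1],[0,0,0,4.3,-3.7,0,-1],[0,0,0,4.3,-3.7,0,-1],[0,0,0,4.3,-3.7,0,-1]]'
```

```text
scene 174 c (-0.5583810806274414, -1.188446044921875) mean [-0.135 -1.261 48.957] size (57.19199752807617, 15.815774917602539) deg 42.06937652807471
dial h 0.7211969671099753
top 77 c (2.233987808227539, 1.0446853637695312) mean [ 2.765  2.02  48.251] size (59.78532028198242, 14.899307250976562) deg 41.83272162362708
dial h -0.6589846333669032
t: 2.58
eef_pos: [407.8, -240.6, 400.5]
tcp_rot: [3.141, -0.0, 0.346]
ft_force: [1.0, -0.5, -0.0]
opening: 1.002
grip_force: 0.0
```

```bash
python3 -m inch '[[0,0,0,4.3,-3.7,0,-1],[0,0,0,4.3,-3.7,0,-1],[0,0,0,4.3,-3.7,0,-1],[0,0,0,4.3,-3.7,0,-1],[0,0,0,4.3,-3.7,0,-1],[0,0,0,4.3,-3.7,0,-1],[0,0,0,4.3,-3.7,0,-1],[0,0,0,4.3,-3.7,0,-1],[0.075,-0.107,-0.05,0,0,0,-1],[0.075,-0.107,-0.05,0,0,0,-1],[0.075,-0.107,-0.05,0,0,0,-1],[0.075,-0.107,-0.05,0,0,0,-1],[0,0,0,0,0,0,-1]]'
python3 -c "
from goto import *
rel(C+100*n,tool(222))"
```

```text
t: 4.2
eef_pos: [631.9, 152.4, 396.8]
tcp_rot: [-2.78, 0.39, 0.621]
ft_force: [0.6, 0.6, 0.1]
opening: 0.999
grip_force: 0.0
t 4.2 pos [631.883 152.391 396.844] j [0.078 0.7   0.726 0.151 2.222 1.161]
rotvec [ 0.004  0.006 -0.009] shift cm old axes [ 6.136  5.204 16.713] new axes [ 5.981  5.332 16.729]
```

```bash
python3 -m inch '[[0.004,0.006,-0.009,0,0,0,-1],[0,0,0,2,1.8,4.2,-1],[0,0,0,2,1.8,4.2,-1],[0,0,0,2,1.7,4.2,-1],[0,0,0,0,0,4.1,-1],[0,0,0,0,0,0,-1]]'
python3 -c "
from goto import *
rel(C+20*n+0.5*xb,tool(222))"
```

```text
t: 4.95
eef_pos: [615.8, 156.4, 215.6]
tcp_rot: [-2.775, 0.378, 0.629]
ft_force: [-0.6, 0.6, 1.2]
opening: 1.001
grip_force: 0.0
t 4.95 pos [615.795 156.392 215.636] j [0.083 0.727 1.12  0.131 1.798 1.092]
rotvec [ 0.003 -0.002  0.002] shift cm old axes [0.184 0.255 8.21 ] new axes [0.201 0.277 8.209]
```

```bash
python3 -m inch '[[0,0,0,0.2,0.27,0,-1],[0,0,0,0,0,3,-1],[0,0,0,0,0,3,-1],[0,0,0,0,0,2.2,-1],[0,0,0,0,0,0,-1],[0,0,0,0,0,0,0],[0,0,0,0,0,0,0.6],[0,0,0,0,0,0,1],[0,0,0,0,0,0,1],[0,0,0,0,0,0,1],[0,0,0,0,0,0,1]]'
python3 -c "
from goto import *
rel(C+20*n+0.5*xb,tool(222)); s=env.state(); print(s['opening']*95,s['grip_force'],s['ft_force'],s['moment'])"
```

```text
t: 6.32
eef_pos: [580.0, 162.0, 142.7]
tcp_rot: [-2.775, 0.378, 0.628]
ft_force: [0.5, -0.5, -0.7]
opening: 0.427
grip_force: 0.0
t 6.325 pos [580.043 162.041 142.672] j [0.094 0.732 1.308 0.134 1.605 1.078]
rotvec [ 0.003 -0.003  0.002] shift cm old axes [-0.132 -0.123  0.08 ] new axes [-0.132 -0.122  0.081]
40.55255894642154 0.0 [ 0.477 -0.475 -0.661] [-0.024 -0.27  -0.006]
```

```bash
python3 -m inch '[[0,0,0,-0.1,-0.1,0.05,1],[0,0,0,0,0,0,1],[0,0,0,0,0,0,1],[0,0,0,0,0,0,1],[0,0,0,0,0,0,1],[0,0,0,0,0,0,1]]'
python3 -c "
from goto import *
rel(C+20*n+0.5*xb,tool(222)); s=env.state(); print(s['opening']*95,s['grip_force'],s['ft_force'],s['moment'])"
```

```text
t: 7.08
eef_pos: [578.6, 162.4, 143.0]
tcp_rot: [-2.775, 0.378, 0.628]
ft_force: [-0.3, -0.4, -0.2]
opening: 0.007
grip_force: 0.0
t 7.075 pos [578.615 162.353 142.956] j [0.095 0.73  1.312 0.134 1.603 1.078]
rotvec [ 0.003 -0.003  0.002] shift cm old axes [-0.031 -0.024  0.032] new axes [-0.031 -0.024  0.032]
0.7063911823199515 0.0 [-0.273 -0.424 -0.242] [-0.084 -0.29  -0.011]
```

```bash
python3 - <<'E'
from goto import *
o=[]
for nm in ("scene","top"):
    p=env.read_camera(nm); u,v=proj(p,C+30*n)[0].astype(int)
    o.append(cv2.resize(p["img"][v-65:v+65,u-65:u+65,::-1],(400,400),interpolation=cv2.INTER_CUBIC))
    print(proj(p,env.state()["eef_pos"]),(u,v))
cv2.imwrite("pics/g1.png",np.hstack(o))
E
```

```text
[[296.574 279.391]] (np.int64(294), np.int64(278))
[[209.206 193.565]] (np.int64(209), np.int64(191))
```

View pics/g1.png

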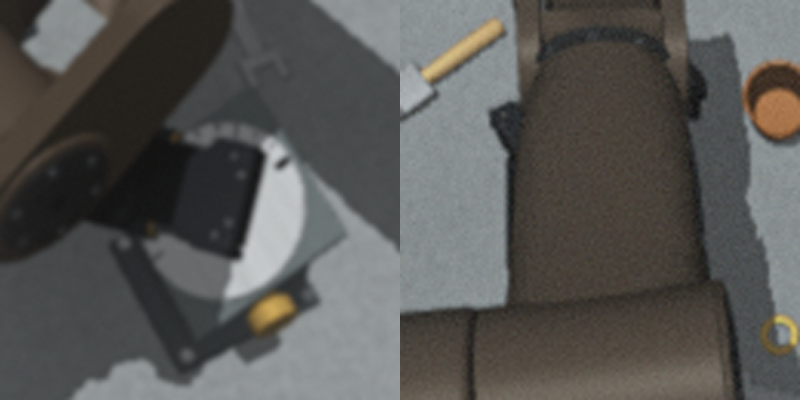

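The left crop shows the gripper over the dial around (220,200), and it hides the handle. I'll check the gripper's real position in depth, using tool coordinates.

```bash
python3 - <<'E'
from goto import *
s=env.state(); M=R.from_euler('xyz',s["tcp_rot"]).as_matrix(); print(s["opening"],s["grip_force"],s["t"])
p=env.read_camera("scene"); X=cloud(p); Y=(X-s["eef_pos"])@M; D=(X-C)@np.c_[xb,yb,n]
u0,v0=294-65,278-65
for (a,b) in [(190,160),(220,160),(250,160),(195,200),(220,200),(245,200),(210,235),(235,245),(250,225),(140,180),(130,210),(150,200),(190,245),(150,235),(260,180)]:
    u,v=u0+int(a/3.08),v0+int(b/3.08); print((a,b),"tool",Y[v,u].round(0),"dial",D[v,u].round(0),p["img"][v,u])
E
```

```text
0.0006984273105893369 0.0 7.175
(190, 160) tool [ -17.  -52. -155.] dial [ 48. -27. 175.] [28 29 30]
(220, 160) tool [ -21.  -73. -157.] dial [ 65. -40. 178.] [38 40 42]
(250, 160) tool [ -25.  -91. -155.] dial [ 81. -51. 175.] [37 39 41]
(195, 200) tool [   5.  -62. -155.] dial [ 39. -50. 175.] [37 40 42]
(220, 200) tool [   2.  -79. -156.] dial [ 52. -60. 177.] [38 40 42]
(245, 200) tool [  -2.  -91. -150.] dial [ 63. -67. 170.] [33 33 35]
(210, 235) tool [  25.  -78. -155.] dial [ 35. -75. 176.] [55 58 59]
(235, 245) tool [  26.  -91. -145.] dial [ 42. -85. 165.] [32 34 35]
(250, 225) tool [  6. -27.  18.] dial [ 14. -24.   3.] [136 138 140]
(140, 180) tool [   5.  -51. -208.] dial [ 31. -41. 229.] [19 19 19]
(130, 210) tool [  24.  -52. -211.] dial [ 18. -54. 232.] [23 24 24]
(150, 200) tool [  14.  -50. -189.] dial [ 24. -46. 210.] [22 22 23]
(190, 245) tool [  33.  -66. -155.] dial [ 20. -71. 175.] [72 74 75]
(150, 235) tool [  33.  -26. -131.] dial [ -7. -42. 151.] [46 43 36]
(260, 180) tool [ -17.  -82. -113.] dial [ 68. -49. 133.] [84 86 87]
```

```bash
python3 -m inch '[[0,0,0.1,0,0,0,1],[0,0,0.1,0,0,0,1],[0,0,0.1,0,0,0,1],[0,0,0,0,0,0,1]]'
python3 - <<'E'
from goto import *
s=env.state(); M=R.from_euler('xyz',s["tcp_rot"]).as_matrix();print("moment tool",M.T@s["moment"],"F tool",M.T@s["ft_force"],s["opening"],s["grip_force"],s["joints"])
p=env.read_camera("scene"); im=rect(p,C+9*n,n,xb); rr,th=polar(im)
cv2.imwrite("pics/g2.png",cv2.resize(im[:,:,::-1],(400,400)))
E
```

```text
t: 7.72
eef_pos: [578.6, 162.4, 143.0]
tcp_rot: [-2.905, 0.467, 0.315]
ft_force: [-0.1, -0.6, -0.2]
opening: 0.003
grip_force: 0.0
moment tool [-0.159  0.25  -0.029] F tool [-0.198  0.58   0.18 ] 0.003074436710304587 0.0 [0.095 0.73  1.312 0.134 1.603 1.377]
```

View pics/g2.png

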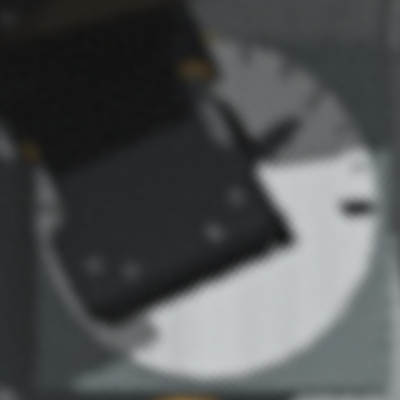

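The pointer has not moved (still about 39°, at (290,130)), so the fingers hold nothing. I'll look for the fingers and bar in the depth image.

```bash
python3 - <<'E'
from goto import *
s=env.state(); M=R.from_euler('xyz',s["tcp_rot"]).as_matrix()
for nm in ("scene","top"):
    p=env.read_camera(nm); X=cloud(p); Y=(X-s["eef_pos"])@M
    m=(p["depth"]>0)&(abs(Y[...,0])<45)&(abs(Y[...,1])<95)&(Y[...,2]>-110)&(Y[...,2]<8)
    for v,u in np.argwhere(m): print(nm,u,v,Y[v,u].round(0),p["img"][v,u])
E
```

```text
scene 292 265 [-23.  13. -28.] [62 64 65]
scene 293 265 [-24.  12. -27.] [59 60 61]
scene 294 265 [-26.   9. -29.] [53 55 55]
scene 293 266 [-23.   9. -31.] [63 65 66]
scene 294 266 [-24.   7. -30.] [53 55 56]
scene 295 266 [-25.   6. -28.] [44 45 47]
scene 296 266 [-26.   3. -29.] [39 41 41]
scene 297 266 [-27.   1. -30.] [43 44 45]
scene 295 267 [-23.   5. -27.] [60 61 64]
scene 296 267 [-24.   2. -30.] [46 47 49]
scene 297 267 [-25.   1. -28.] [36 37 38]
scene 298 267 [-26.   2. -22.] [34 36 36]
scene 299 267 [-27.   3. -15.] [39 40 40]
scene 300 267 [-27.   4.  -7.] [44 45 45]
scene 296 268 [-22.   2. -28.] [67 69 72]
scene 297 268 [-23.   1. -25.] [55 57 58]
scene 298 268 [-24.   1. -21.] [37 39 39]
scene 299 268 [-25.   1. -15.] [29 29 30]
scene 300 268 [-26.   3.  -8.] [27 28 29]
scene 301 268 [-27.   2.  -4.] [29 30 31]
scene 303 268 [-28.   3.   7.] [46 48 49]
scene 298 269 [-22.   1. -19.] [48 49 51]
scene 299 269 [-23.   0. -15.] [35 37 37]
scene 300 269 [-24.   2.  -7.] [32 33 34]
scene 301 269 [-25.   1.  -5.] [31 33 34]
```

```bash
python3 -m inch '[[0,0,0,0,0,-2,1],[0,0,0,0,0,-4,1],[0,0,0,0,0,-5,1],[0,0,0,0,0,-5,1],[0,0,0,0,0,-4,1],[0,0,0,0,0,0,1]]'
python3 - <<'E'
from goto import *
s=env.state(); M=R.from_euler('xyz',s["tcp_rot"]).as_matrix()
p=env.read_camera("scene"); c=M.T@(np.array(p["position"])-s["eef_pos"]); print(c, s["joints"],s["opening"])
l=c[:2]/np.hypot(*c[:2]); print("tilt axis",-l[1],l[0])
u,v=proj(p,s["eef_pos"]-60*M[:,2])[0].astype(int)
cv2.imwrite("pics/g3.png",cv2.resize(p["img"][v-70:v+70,u-70:u+70,::-1],(420,420),interpolation=cv2.INTER_CUBIC))
print(u,v,proj(p,s["eef_pos"]))
X=cloud(p); Y=(X-s["eef_pos"])@M
m=(p["depth"]>0)&(abs(Y[...,0])<25)&(abs(Y[...,1])<65)&(Y[...,2]>-76)&(Y[...,2]<20); print(m.sum(),Y[m][::5].round(0))
E
```

```text
t: 8.62
eef_pos: [677.6, 144.5, 318.3]
tcp_rot: [-2.906, 0.463, 0.315]
ft_force: [-0.9, -0.2, -1.3]
opening: 0.006
grip_force: 0.0
[ -86.626 -461.192 -796.901] [0.062 0.796 0.725 0.139 2.12  1.417] 0.006159390680706762
tilt axis 0.9828131834282484 -0.18460294277078082
235 256 [[252.234 262.992]]
0 []
```

View pics/g3.png

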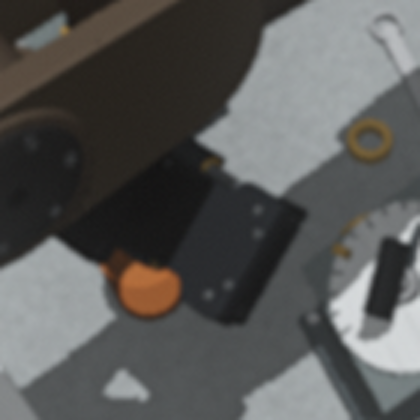

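```bash
python3 -m inch '[[0.16,-0.03,0,0,0,0,1],[0.16,-0.03,0,0,0,0,1],[0.16,-0.03,0,0,0,0,1],[0.16,-0.03,0,0,0,0,1],[0,0,0,0,0,0,1]]'
python3 - <<'E'
from goto import *
s=env.state(); M=R.from_euler('xyz',s["tcp_rot"]).as_matrix()
p=env.read_camera("scene")
u,v=proj(p,s["eef_pos"]-40*M[:,2])[0].astype(int)
im=cv2.resize(p["img"][v-60:v+60,u-60:u+60,::-1],(480,480),interpolation=cv2.INTER_CUBIC)
print(s["joints"],((proj(p,np.array([s["eef_pos"],s["eef_pos"]-19*M[:,2],s["eef_pos"]+47*M[:,1],s["eef_pos"]-47*M[:,1]]))-[u-60,v-60])*4).round())
cv2.imwrite("pics/g4.png",np.clip(im*1.8,0,255))
X=cloud(p); Y=(X-s["eef_pos"])@M
m=(p["depth"]>0)&(abs(Y[...,0])<30)&(abs(Y[...,1])<70)&(Y[...,2]>-90)&(Y[...,2]<20); print(m.sum(),Y[m][::6].round(0).tolist())
E
```

```text
t: 9.3
eef_pos: [676.2, 143.2, 313.3]
tcp_rot: [-2.225, 0.572, 0.387]
ft_force: [0.5, -0.5, -0.7]
opening: 0.007
grip_force: 0.0
[-0.127  0.894  0.802  0.729  2.224  1.559] [[318. 269.]
 [282. 255.]
 [291. 239.]
 [347. 302.]]
408 [[-10.0, 2.0, -85.0], [-11.0, 2.0, -80.0], [-11.0, -5.0, -79.0], [-9.0, -13.0, -86.0], [-10.0, 2.0, -71.0], [-8.0, -15.0, -84.0], [-10.0, -6.0, -72.0], [-5.0, -15.0, -89.0], [-7.0, -9.0, -77.0], [-11.0, -7.0, -66.0], [-4.0, -15.0, -86.0], [-7.0, -14.0, -76.0], [-10.0, -9.0, -64.0], [-1.0, -13.0, -86.0], [-5.0, -14.0, -77.0], [-8.0, -12.0, -66.0], [-11.0, -4.0, -53.0], [1.0, -11.0, -83.0], [-3.0, -11.0, -73.0], [-7.0, -11.0, -63.0], [-11.0, -10.0, -52.0], [3.0, -12.0, -86.0], [-1.0, -14.0, -77.0], [-4.0, -12.0, -66.0], [-8.0, -10.0, -55.0], [-11.0, -5.0, -43.0], [4.0, -9.0, -81.0], [0.0, -9.0, -71.0], [-4.0, -11.0, -61.0], [-8.0, -10.0, -49.0], [-11.0, -3.0, -36.0], [5.0, -11.0, -80.0], [1.0, -11.0, -69.0], [-3.0, -13.0, -60.0], [-6.0, -6.0, -47.0], [-10.0, -10.0, -38.0], [8.0, -11.0, -82.0], [4.0, -11.0, -72.0], [1.0, -9.0, -61.0], [-3.0, -9.0, -51.0], [-6.0, -6.0, -39.0], [10.0, -13.0, -84.0], [6.0, -11.0, -73.0], [3.0, -10.0, -62.0], [-1.0, -11.0, -52.0], [-4.0, -6.0, -40.0], [10.0, -15.0, -82.0], [7.0, -12.0, -71.0], [4.0, -11.0, -60.0], [0.0, -9.0, -49.0], [-3.0, -5.0, -37.0], [11.0, -10.0, -73.0], [7.0, -11.0, -63.0], [3.0, -9.0, -52.0], [-0.0, -7.0, -41.0], [11.0, -11.0, -69.0], [8.0, -8.0, -58.0], [3.0, -10.0, -48.0], [1.0, -5.0, -36.0], [10.0, -9.0, -59.0], [6.0, -11.0, -49.0], [3.0, -5.0, -37.0], [9.0, -10.0, -53.0], [6.0, -8.0, -42.0], [11.0, -9.0, -52.0], [8.0, -4.0, -40.0], [11.0, -8.0, -44.0], [12.0, -6.0, -41.0]][ WARN:0@1.814] global loadsave.cpp:1063 imwrite_ Unsupported depth image for selected encoder is fallbacked to CV_8U.
```

View pics/g4.png

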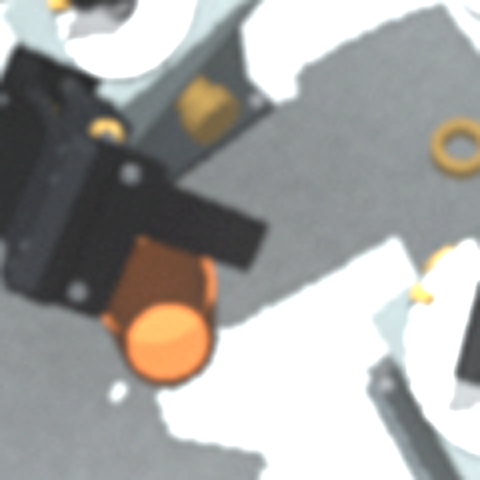

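The picture shows the shut fingers ending near (255,243), about 35 mm short of the reported TCP, which projects to (318,269). So the real tip lies 35 mm behind the reading, and the fingers shut just above the bar. I'll undo the tilt and go 35 mm deeper.

```bash
python3 -m inch '[[-0.16,0.03,0,0,0,0,-1],[-0.16,0.03,0,0,0,0,-1],[-0.16,0.03,0,0,0,0,-1],[-0.16,0.03,0,0,0,0,-1],[0,0,-0.15,0,0,0,-1],[0,0,-0.15,0,0,0,-1],[0,0,0,0,0,0,-1],[0,0,0,0,0,0,-1]]'
python3 - <<'E'
from goto import *
p=env.read_camera("scene"); X=(cloud(p)-C)@np.c_[xb,yb,n]; r=np.hypot(X[...,0],X[...,1])
m=(p["depth"]>0)&(r<45)&(X[...,2]>44)&(X[...,2]<56); Q=X[m]
v=np.linalg.svd(Q[:,:2]-Q[:,:2].mean(0),full_matrices=False)[2][0]
d=np.degrees(np.arctan2(v[1],v[0]))%180
print("bar",m.sum(),Q.mean(0),d); rel(C-14*n+0.5*xb,tool(180+d)); print(env.state()["opening"])
E
```

```text
t: 10.35
eef_pos: [676.3, 145.4, 317.2]
tcp_rot: [-2.778, 0.378, 0.626]
ft_force: [-0.9, -0.7, -0.5]
opening: 0.788
grip_force: 0.0
bar 170 [-0.418 -1.403 49.134] 42.063532698850565
t 10.4 pos [676.351 145.228 317.012] j [0.064 0.796 0.73  0.138 2.118 1.12 ]
rotvec [ 0.004 -0.003 -0.001] shift cm old axes [-0.047 -0.019 23.467] new axes [ 0.026  0.077 23.467]
0.8283725637397892
```

```bash
python3 -m inch '[[0.004,-0.003,0,0,0,0,-1],[0,0,0,0,0.05,4.5,-1],[0,0,0,0,0,4.5,-1],[0,0,0,0,0,4.5,-1],[0,0,0,0,0,3.5,-1],[0,0,0,0,0,2,-1],[0,0,0,0,0,2,-1],[0,0,0,0,0,1.2,-1],[0,0,0,0,0,0,-1],[0,0,0,0,0,0,-1]]'
python3 -c "
from goto import *
rel(C-14*n+0.5*xb,tool(222)); s=env.state(); print(s['opening']*95,s['grip_force'],s['ft_force'],s['moment'])"
```

```text
t: 11.65
eef_pos: [567.8, 164.2, 124.8]
tcp_rot: [-2.771, 0.379, 0.629]
ft_force: [0.2, 0.2, -0.0]
opening: 0.998
grip_force: 0.0
t 11.65 pos [567.788 164.193 124.805] j [0.098 0.735 1.357 0.137 1.557 1.074]
rotvec [-0.001 -0.001  0.002] shift cm old axes [ 0.007 -0.001  1.311] new axes [ 0.008 -0.002  1.311]
94.77113273308959 0.0 [ 0.184  0.185 -0.036] [-0.065 -0.29  -0.026]
```

```bash
python3 -m inch '[[0,0,0,0,0,0.8,-1],[0,0,0,0,0,0.4,-1],[0,0,0,0,0,0,-1],[0,0,0,0,0,0,1],[0,0,0,0,0,0,1],[0,0,0,0,0,0,1],[0,0,0,0,0,0,1],[0,0,0,0,0,0,1],[0,0,0,0,0,0,1],[0,0,0,0,0,0,1],[0,0,0,0,0,0,1]]'
python3 -c "
from goto import *
rel(C-14*n+0.5*xb,tool(222)); s=env.state(); print(s['opening']*95,s['grip_force'],s['ft_force'],s['moment'])"
```

```text
t: 13.02
eef_pos: [561.3, 165.3, 113.9]
tcp_rot: [-2.771, 0.38, 0.63]
ft_force: [-0.6, -0.2, 0.7]
opening: 0.219
grip_force: 0.0
t 13.025 pos [561.282 165.343 113.858] j [0.1   0.738 1.383 0.139 1.528 1.072]
rotvec [-0.001  0.     0.002] shift cm old axes [0.027 0.013 0.033] new axes [0.027 0.013 0.033]
20.802984530180023 0.0 [-0.55  -0.164  0.656] [-0.097 -0.329  0.061]
```

```bash
python3 -m inch '[[0,0,0,0,0,0,1],[0,0,0,0,0,0,1],[0,0,0,0,0,0,1],[0,0,0,0,0,0,1]]'
python3 -c "
from goto import *
s=env.state(); print(s['opening']*95,s['grip_force'],s['ft_force'],s['moment'])"
```

```text
t: 13.52
eef_pos: [562.2, 163.8, 113.3]
tcp_rot: [-2.774, 0.38, 0.628]
ft_force: [3.6, -8.5, -3.9]
opening: 0.143
grip_force: 30.0
13.590645627111522 29.974220395088196 [ 3.607 -8.493 -3.888] [-1.303 -1.355  0.652]
```

```bash
cat > mt.py <<'E'
from goto import *
s=env.state(); M=R.from_euler('xyz',s["tcp_rot"]).as_matrix(); x=M[:,0]
print("tool deg on dial",np.degrees(np.arctan2(x@yb,x@xb))%360-180,"moment tool",M.T@s["moment"],"F tool",M.T@s["ft_force"],"grip",s["grip_force"],s["opening"]*95,"j6",s["joints"][5], "axis dev",((s["eef_pos"]-C)@np.c_[xb,yb,n]))
E
python3 mt.py; python3 -m inch '[[0,0,0,0,0.18,0,1],[0,0,0.08,0,0,0,1],[0,0,0.08,0,0,0,1],[0,0,0.08,0,0,0,1],[0,0,0.08,0,0,0,1]]'; python3 mt.py;  python3 -m inch '[[0,0,0.08,0,0,0,1],[0,0,0.08,0,0,0,1],[0,0,0.08,0,0,0,1],[0,0,0.08,0,0,0,1],[0,0,0.06,0,0,0,1]]'; python3 mt.py
```

```text
tool deg on dial 42.040266784886455 moment tool [-1.96   0.337 -0.043] F tool [-0.483  9.965  0.857] grip 29.974220395088196 13.590645627111522 j6 1.0719403914298646 axis dev [ -0.463   1.411 -13.603]
t: 14.15
eef_pos: [562.1, 163.9, 113.3]
tcp_rot: [-2.913, 0.476, 0.291]
ft_force: [0.5, -0.0, -0.9]
opening: 0.144
grip_force: 30.0
tool deg on dial 23.6288172452615 moment tool [-0.201  0.422 -0.094] F tool [0.782 0.264 0.532] grip 29.984219670295715 13.661176989555656 j6 1.392429990810341 axis dev [ -0.425   1.346 -13.647]
t: 14.78
eef_pos: [562.1, 164.1, 113.3]
tcp_rot: [-3.121, 0.524, -0.139]
ft_force: [1.2, 1.4, -0.5]
opening: 0.144
grip_force: 30.0
tool deg on dial 1.8865264624421911 moment tool [ 0.159  0.441 -0.122] F tool [ 1.099 -1.511 -0.078] grip 29.985871016979218 13.70603434851501 j6 1.7720502097897741 axis dev [ -0.404   1.138 -13.602]
```

```bash
python3 -m inch '[[0,0,0.05,0,0,0,1],[0,0,0.05,0,0,0,1],[0,0,0.04,0,0,0,1],[0,0,0,0,0,0,1]]' >/dev/null; python3 mt.py;  python3 -m inch '[[0,0,0.04,0,0,0,1],[0,0,0,0,0,0,1]]'>/dev/null; python3 mt.py; python3 -m inch '[[0,0,0.04,0,0,0,1],[0,0,0,0,0,0,1]]'>/dev/null; python3 mt.py
```

```text
tool deg on dial -5.999563096453613 moment tool [0.494 0.389 0.009] F tool [ 0.755 -2.3   -0.225] grip 29.98338371515274 13.786160803110183 j6 1.9097218012056676 axis dev [ -0.404   1.069 -13.622]
tool deg on dial -8.245983628583645 moment tool [ 0.729  0.373 -0.111] F tool [-0.375 -3.734  0.207] grip 29.986136555671692 13.670859285245403 j6 1.9489153918648805 axis dev [ -0.402   1.065 -13.597]
tool deg on dial -10.484562915694283 moment tool [ 0.756  0.395 -0.724] F tool [ 0.094 -3.671 -1.219] grip 30.39926290512085 14.02088765035624 j6 1.9880298331532003 axis dev [ -0.44    1.128 -13.623]
```

```bash
python3 -m inch '[[0,0,0,0,0,0,1],[0,0,0,0,0,0,1],[0,0,-0.12,0,0,0,1],[0,0,-0.12,0,0,0,1],[0,0,-0.12,0,0,0,1],[0,0,-0.12,0,0,0,1],[0,0,-0.12,0,0,0,1],[0,0,-0.12,0,0,0,1],[0,0,-0.12,0,0,0,1],[0,0,-0.12,0,0,0,1],[0,0,-0.12,0,0,0,1],[0,0,-0.12,0,0,0,1],[0,0,-0.12,0,0,0,1]]'; python3 mt.py;  python3 -m inch '[[0,0,-0.12,0,0,0,1],[0,0,-0.12,0,0,0,1],[0,0,-0.12,0,0,0,1],[0,0,-0.12,0,0,0,1],[0,0,-0.12,0,0,0,1],[0,0,-0.12,0,0,0,1],[0,0,-0.12,0,0,0,1],[0,0,-0.09,0,0,0,1],[0,0,0,0,0,0,1]]'; python3 mt.py
python3 - <<'E'
from goto import *
o=[]
for nm in ("scene","top"):
    p=env.read_camera(nm); o.append(cv2.resize(rect(p,C+9*n,n,xb)[:,:,::-1],(400,400)))
cv2.imwrite("pics/g5.png",np.hstack(o))
E
```

```text
t: 17.4
eef_pos: [562.3, 163.5, 113.2]
tcp_rot: [-2.658, 0.211, 1.013]
ft_force: [2.8, 1.3, -0.2]
opening: 0.142
grip_force: 30.0
tool deg on dial 65.19672386421092 moment tool [-0.582  0.702  0.119] F tool [ 2.564  1.347 -1.063] grip 29.991066455841064 13.504804585849548 j6 0.6665361235946987 axis dev [ -0.671   1.772 -13.592]
t: 18.52
eef_pos: [562.7, 163.4, 112.9]
tcp_rot: [-2.672, -0.24, 1.83]
ft_force: [6.2, 1.5, -3.5]
opening: 0.145
grip_force: 30.0
tool deg on dial 118.33456468773363 moment tool [-1.472 -0.422 -0.054] F tool [-0.957  7.238  0.129] grip 29.984061419963837 13.764699252694577 j6 -0.26095627816113554 axis dev [ -1.209   1.772 -13.597]
```

View pics/g5.png

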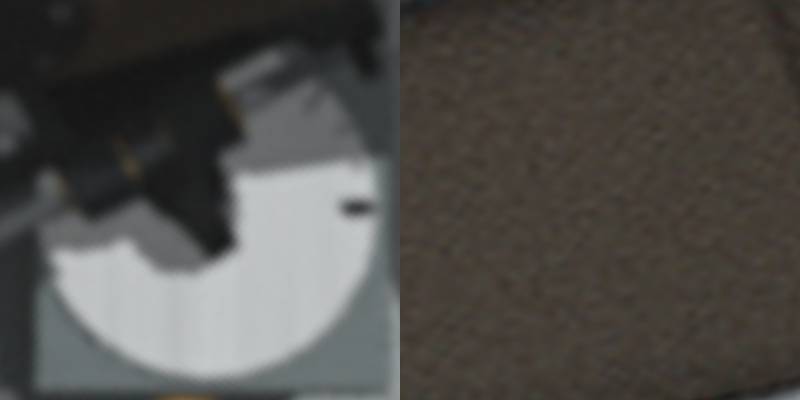

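The gripper hides the pointer and tab in both views. I'll release, back off and look.

```bash
python3 -m inch '[[0,0,0,0,0.12,0,1],[0,0,0,0,0,0,-1],[0,0,0,0,0,0,-1],[0,0,0,0,0,0,-1],[0,0,0,0,0,0,-1],[0,0,0,0,0,0,-1],[0,0,0,0,0,-3,-1],[0,0,0,0,0,-4,-1],[0,0,0,0,0,-5,-1],[0,0,0,0,0,-5,-1],[0,0,0,0,0,-4,-1],[0,0,0,0,0,-3,-1],[0,0,0,0,0,0,-1]]'
python3 - <<'E'
from goto import *
measure(("scene",))
p=env.read_camera("scene"); 
a,b=rect(p,C+9*n,n,xb),rect(p,C+49*n,n,xb)
cv2.imwrite("pics/g6.png",np.hstack([cv2.resize(i[:,:,::-1],(400,400)) for i in (a,b)]))
E
```

```text
t: 20.25
eef_pos: [682.1, 142.6, 321.1]
tcp_rot: [-2.673, -0.24, 1.83]
ft_force: [-0.6, 0.1, 0.3]
opening: 0.998
grip_force: 0.0
scene tab deg 118.70858925667082 r 57.76471213640897 340
   dark comp r36-46: deg 119.35775354279127 spread 28.793637463594678 area 2883
   bar centre mm 2.107513427734375 -0.9455108642578125 size 60.36692810058594 14.058094024658203 deg 116.41393234109229
```

View pics/g6.png

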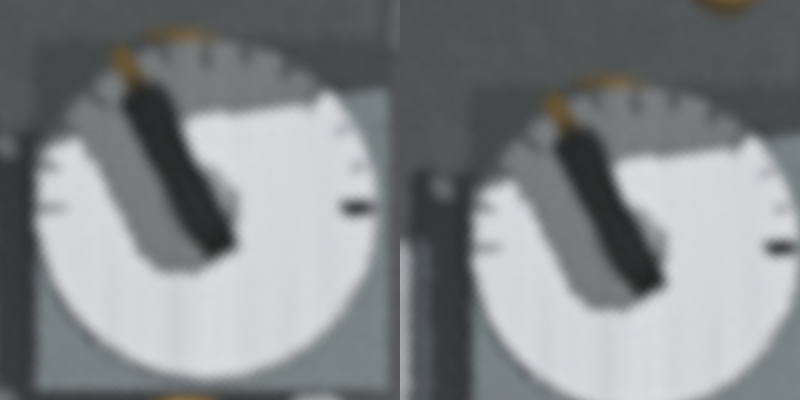

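The bar covers the pointer in the scene view. The tab is at (125,65) in the left panel, and the bar at 116°. I'll swing the arm aside for the top camera.

```bash
python3 -m inch '[[0,0,0,-5.2,-1.8,-0.5,-1],[0,0,0,-5.2,-1.8,-0.5,-1],[0,0,0,-5.2,-1.8,-0.5,-1],[0,0,0,-5.2,-1.8,-0.5,-1],[0,0,0,-5.2,-1.8,-0.5,-1],[0,0,0,-5.2,-1.8,-0.5,-1],[0,0,0,0,0,0,-1]]'
python3 - <<'E'
from goto import *
measure(("top",))
p=env.read_camera("top"); 
a,b=rect(p,C+9*n,n,xb),rect(p,C+49*n,n,xb)
cv2.imwrite("pics/g7.png",np.hstack([cv2.resize(i[:,:,::-1],(400,400)) for i in (a,b)]))
E
```

```text
t: 21.22
eef_pos: [682.5, -192.5, 317.4]
tcp_rot: [-2.668, -0.242, 1.824]
ft_force: [1.2, 0.5, -0.2]
opening: 1.001
grip_force: 0.0
top tab deg -82.10183469200243 r 65.14324534806333 410
   dark comp r36-46: deg 46.816247436740895 spread 48.02052458140951 area 4306
   dark comp r36-46: deg 154.45386550810844 spread 359.6396539366128 area 4844
   dark comp r36-46: deg -126.44957420578957 spread 15.3836905683563 area 256
   bar centre mm 12.731880187988281 6.8512725830078125 size 58.71127700805664 32.12708282470703 deg 121.2537816306822
```

View pics/g7.png

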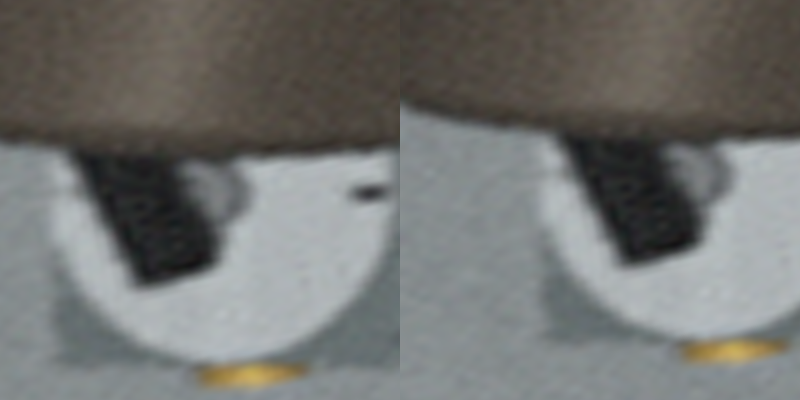

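The arm link still covers the tab (rows above 150), so I'll move farther. From here I measure numerically, fitting projected box models of the tab and pointer.

```bash
python3 -m inch '[[0,0,0,-5.2,-1.8,-0.5,-1],[0,0,0,-5.2,-1.8,-0.5,-1],[0,0,0,-5.2,-1.8,-0.5,-1],[0,0,0,-5.2,-1.8,-0.5,-1],[0,0,0,0,0,0,-1]]'
cat > box.py <<'E'
from goto import *
S=8
def hullmask(p,r0,r1,wd,h0,h1,deg,o,dx=0,dy=0):
    a=np.radians(deg); e=np.cos(a)*xb+np.sin(a)*yb; f=np.cross(n,e)
    P=[C+dx*xb+dy*yb+r*e+q*f+h*n for r in (r0,r1) for q in (-wd/2,wd/2) for h in (h0,h1)]
    uv=((proj(p,P)-o+0.5)*S).astype(np.int32); m=np.zeros((100*S,100*S),np.uint8)
    cv2.fillConvexPoly(m,cv2.convexHull(uv),1); return m>0
def crop(p):
    o=proj(p,C)[0].round().astype(int)-50
    im=p["img"][o[1]:o[1]+100,o[0]:o[0]+100]
    return cv2.resize(im,None,fx=S,fy=S,interpolation=cv2.INTER_CUBIC),o
def tab(p):
    im,o=crop(p); h=cv2.cvtColor(im,cv2.COLOR_RGB2HSV); b=(h[...,1]>90)&(h[...,0]<30)&(h[...,2]>50)
    zone=hullmask(p,46,72,30,0,12,118,o); b&=zone
    best=(0,)
    for d in np.arange(100,140,1.):
        for k in ((0,0),(1.5,0),(-1.5,0),(0,1.5),(0,-1.5),(3,0),(0,3),(-3,0),(0,-3)):
            m=hullmask(p,52,64,8,0,10,d,o,*k); i=(m&b).sum()/(m|b).sum()
            if i>best[0]: best=(i,d,k)
    return best,b.sum()/S**2
def pointer(p):  # dark/bright contrast over the visible tip
    im,o=crop(p); v=im.max(2).astype(float); out=[]
    for d in np.arange(95,140,1.):
        m=hullmask(p,38,47,4,4,9,d,o); out.append((v[m].mean(),d))
    return [(d,int(x)) for x,d in out]
E
python3 - <<'E'
from box import *
for nm in ("top","scene"):
    p=env.read_camera(nm); print(nm,"tab",tab(p)); print(pointer(p))
    im,o=crop(p); v=im.max(2); print("zero line",[(d,int(v[hullmask(p,52,61,3,0,0.5,d,o)].mean())) for d in range(-8,9)])
print(env.state()["eef_pos"])
E
```

```text
t: 21.95
eef_pos: [669.3, -402.3, 308.5]
tcp_rot: [-2.672, -0.238, 1.829]
ft_force: [-0.2, 0.7, 0.1]
opening: 0.998
grip_force: 0.0
top tab ((np.float64(0.390087929656275), np.float64(115.0), (-3, 0)), np.float64(7.625))
[(np.float64(95.0), 180), (np.float64(96.0), 178), (np.float64(97.0), 175), (np.float64(98.0), 171), (np.float64(99.0), 164), (np.float64(100.0), 158), (np.float64(101.0), 153), (np.float64(102.0), 143), (np.float64(103.0), 135), (np.float64(104.0), 124), (np.float64(105.0), 117), (np.float64(106.0), 110), (np.float64(107.0), 103), (np.float64(108.0), 98), (np.float64(109.0), 95), (np.float64(110.0), 94), (np.float64(111.0), 95), (np.float64(112.0), 99), (np.float64(113.0), 101), (np.float64(114.0), 110), (np.float64(115.0), 117), (np.float64(116.0), 123), (np.float64(117.0), 132), (np.float64(118.0), 139), (np.float64(119.0), 148), (np.float64(120.0), 152), (np.float64(121.0), 157), (np.float64(122.0), 162), (np.float64(123.0), 163), (np.float64(124.0), 163), (np.float64(125.0), 162), (np.float64(126.0), 159), (np.float64(127.0), 155), (np.float64(128.0), 150), (np.
[... 1224 characters left out ...]
 (np.float64(121.0), 45), (np.float64(122.0), 45), (np.float64(123.0), 45), (np.float64(124.0), 47), (np.float64(125.0), 50), (np.float64(126.0), 56), (np.float64(127.0), 62), (np.float64(128.0), 72), (np.float64(129.0), 84), (np.float64(130.0), 98), (np.float64(131.0), 112), (np.float64(132.0), 124), (np.float64(133.0), 136), (np.float64(134.0), 145), (np.float64(135.0), 150), (np.float64(136.0), 155), (np.float64(137.0), 155), (np.float64(138.0), 153), (np.float64(139.0), 150)]
zero line [(-8, 196), (-7, 193), (-6, 187), (-5, 178), (-4, 162), (-3, 142), (-2, 121), (-1, 101), (0, 91), (1, 92), (2, 105), (3, 126), (4, 148), (5, 167), (6, 182), (7, 191), (8, 195)]
[ 670.936 -399.044  311.737]
```

```bash
python3 - <<'E'
from box import *
for nm in ("top","scene"):
    p=env.read_camera(nm); im,o=crop(p); I=im.astype(float); s=np.clip(I[...,0]-I[...,2],0,None)  # brass: R-B
    D=np.arange(100,138,1.)
    x=np.array([s[hullmask(p,53,63,7,1,10,d,o)].mean() for d in D]); k=x>x.max()*.6
    print(nm,"tab peak",D[x.argmax()],"centroid",(D*(x-x.min())**2).sum()/((x-x.min())**2).sum(),x.round(0).astype(int).tolist())
    t=np.array([s[hullmask(p,r,r+2,6,10,10.1,D[x.argmax()],o)].mean() for r in range(44,74,2)]); print("radial",t.round(0).tolist())
E
```

```text
top tab peak 118.0 centroid 118.56682842789941 [0, 0, 0, 0, 0, 1, 2, 4, 7, 10, 14, 19, 23, 28, 32, 37, 39, 41, 43, 43, 42, 39, 36, 33, 29, 24, 19, 15, 11, 7, 4, 2, 1, 0, 0, 0, 0, 0]
radial [0.0, 0.0, 0.0, 3.0, 24.0, 52.0, 66.0, 67.0, 66.0, 52.0, 25.0, 3.0, 0.0, 0.0, 0.0]
scene tab peak 119.0 centroid 118.6406774409262 [11, 11, 9, 8, 6, 6, 4, 3, 2, 2, 2, 4, 7, 14, 22, 31, 39, 49, 54, 56, 55, 50, 41, 31, 22, 14, 7, 2, 0, 0, 0, 0, 0, 0, 0, 0, 0, 0]
radial [2.0, 11.0, 25.0, 44.0, 60.0, 71.0, 76.0, 78.0, 71.0, 52.0, 22.0, 3.0, 0.0, 0.0, 0.0]
```

Both views put the tab at 118.5°, and the top view puts the pointer at 110.0°. The stem therefore needs 8.5° more, which is a tool reading of about 126.9°. Now I go back to regrasp.

```bash
python3 -c "
from goto import *
rel(C-0.8*xb+1.1*yb+186*n,tool(298))"
```

```text
t 22.15 pos [ 671.395 -398.18   313.081] j [-0.548  1.113  0.049 -0.289  2.443 -1.046]
rotvec [0.005 0.008 0.007] shift cm old axes [50.789 18.48   7.364] new axes [50.868 18.137  7.671]
```

```bash
python3 -m inch '[[0,0,0,5,1.8,0.7,-1],[0,0,0,5,1.8,0.7,-1],[0,0,0,5,1.8,0.7,-1],[0,0,0,5,1.8,0.7,-1],[0,0,0,5,1.8,0.7,-1],[0,0,0,5,1.8,0.7,-1],[0,0,0,5,1.8,0.7,-1],[0,0,0,5,1.8,0.7,-1],[0,0,0,5,1.8,0.7,-1],[0,0,0,4,1.5,0.6,-1],[0,0,0,0,0,0,-1]]'; python3 -c "
from goto import *
rel(C-0.8*xb+1.1*yb+100*n,tool(298))"
```

```text
t: 23.52
eef_pos: [661.4, 116.3, 290.3]
tcp_rot: [-2.677, -0.234, 1.841]
ft_force: [-0.2, 0.4, -0.8]
opening: 0.999
grip_force: 0.0
t 23.525 pos [661.371 116.269 290.29 ] j [ 0.032  0.762  0.862  0.106  2.024 -0.272]
rotvec [0.003 0.01  0.012] shift cm old axes [2.837 1.132 9.247] new axes [2.759 1.127 9.271]
```

```bash
python3 -m inch '[[0.003,0.01,0.012,0,0,0,-1],[0,0,0,2.76,1.13,2,-1],[0,0,0,0,0,3.6,-1],[0,0,0,0,0,3.6,-1],[0,0,0,0,0,0,-1],[0,0,0,0,0,0,-1]]'; python3 -c "
from goto import *
rel(C-0.8*xb+1.1*yb-14*n,tool(298))"
```

```text
t: 24.28
eef_pos: [621.0, 148.7, 212.7]
tcp_rot: [-2.671, -0.237, 1.818]
ft_force: [-0.2, 0.2, 0.5]
opening: 0.999
grip_force: 0.0
t 24.275 pos [621.047 148.679 212.739] j [ 0.071  0.737  1.11   0.13   1.802 -0.237]
rotvec [ 0.002 -0.003 -0.006] shift cm old axes [ 0.51  -0.021 11.686] new axes [ 0.544  0.011 11.685]
```

```bash
python3 -m inch '[[0,0,-0.006,0.5,0,0,-1],[0,0,0,0,0,3,-1],[0,0,0,0,0,3,-1],[0,0,0,0,0,3,-1],[0,0,0,0,0,2.5,-1],[0,0,0,0,0,0,-1],[0,0,0,0,0,0,-1]]'; python3 -c "
from goto import *
rel(C-0.8*xb+1.1*yb-14*n,tool(298))"
```

```text
t: 25.15
eef_pos: [563.2, 164.6, 114.0]
tcp_rot: [-2.672, -0.24, 1.825]
ft_force: [-0.7, -0.5, 0.5]
opening: 0.997
grip_force: 0.0
t 25.15 pos [563.225 164.626 114.016] j [ 0.098  0.739  1.38   0.14   1.529 -0.255]
rotvec [ 0.002 -0.002  0.001] shift cm old axes [-0.054 -0.039  0.148] new axes [-0.053 -0.039  0.149]
```

```bash
python3 -m inch '[[0,0,0,-0.05,-0.04,0.1,1],[0,0,0,0,0,0,1],[0,0,0,0,0,0,1],[0,0,0,0,0,0,1],[0,0,0,0,0,0,1],[0,0,0,0,0,0,1],[0,0,0,0,0,0,1],[0,0,0,0,0,0,1],[0,0,0,0,0,0,1],[0,0,0,0,0,0,1],[0,0,0,0,0,0,1],[0,0,0,0,0,0,1]]'; python3 mt.py
```

```text
t: 26.65
eef_pos: [561.8, 164.2, 111.8]
tcp_rot: [-2.671, -0.24, 1.824]
ft_force: [5.4, 1.8, -3.6]
opening: 0.145
grip_force: 30.0
tool deg on dial 118.03398451437499 moment tool [-1.603 -0.186 -0.018] F tool [-0.442  6.657  0.617] grip 29.997103661298752 13.747334722744347 j6 -0.2560401135727407 axis dev [ -0.864   1.068 -15.077]
```

```bash
python3 -m inch '[[0,0,0,0,0.12,0,1],[0,0,-0.05,0,0,0,1],[0,0,-0.05,0,0,0,1],[0,0,-0.055,0,0,0,1],[0,0,0,0,0,0,1],[0,0,0,0,0,0,1],[0,0,0,0,0,0,1]]'; python3 mt.py
```

```text
t: 27.52
eef_pos: [561.9, 164.3, 111.7]
tcp_rot: [-2.708, -0.307, 1.968]
ft_force: [-1.6, -2.1, 3.4]
opening: 0.141
grip_force: 30.0
tool deg on dial 126.87265692590717 moment tool [ 0.528 -0.108  0.022] F tool [-0.248 -3.583 -2.356] grip 29.998728185892105 13.398735101553982 j6 -0.40996137466013677 axis dev [ -0.981   0.99  -15.084]
```

```bash
python3 -m inch '[[0,0,0,0,0,0,-1],[0,0,0,0,0,0,-1],[0,0,0,0,0,0,-1],[0,0,0,0,0,0,-1],[0,0,0,0,0,0,-1],[0,0,0,0,0,-3,-1],[0,0,0,0,0,-4,-1],[0,0,0,0,0,-5,-1],[0,0,0,0,0,-4,-1],[0,0,0,0,0,-4,-1],[0,0,0,0,0,0,-1]]'; python3 -c "
from box import *
s=env.state(); M=R.from_euler('xyz',s['tcp_rot']).as_matrix(); print(M.T@np.array([-18,-52,3.])/10,s['eef_pos'])
p=env.read_camera('scene'); im,o=crop(p); v=im.max(2); print([(int(d),x) for d,x in pointer(p)][10:])"
```

```text
t: 28.9
eef_pos: [662.2, 146.0, 286.4]
tcp_rot: [-2.713, -0.306, 1.97]
ft_force: [-0.0, -0.0, 0.2]
opening: 0.999
grip_force: 0.0
[-3.811 -3.978  0.145] [662.175 145.954 286.389]
[(105, 117), (106, 117), (107, 117), (108, 116), (109, 115), (110, 113), (111, 110), (112, 106), (113, 100), (114, 94), (115, 86), (116, 78), (117, 70), (118, 61), (119, 55), (120, 49), (121, 45), (122, 42), (123, 41), (124, 40), (125, 41), (126, 41), (127, 41), (128, 41), (129, 42), (130, 42), (131, 44), (132, 47), (133, 51), (134, 58), (135, 66), (136, 75), (137, 85), (138, 92), (139, 101)]
```

```bash
python3 -m inch '[[0,0,0,-3.8,-4,0,-1],[0,0,0,-3.8,-4,0,-1],[0,0,0,-3.8,-4,0,-1],[0,0,0,-3.8,-4,0,-1],[0,0,0,-3.8,-4,0,-1],[0,0,0,-3.8,-4,0,-1],[0,0,0,-3.8,-4,0,-1],[0,0,0,-3.8,-4,0,-1],[0,0,0,-3.8,-4,0,-1],[0,0,0,0,0,0,-1],[0,0,0,0,0,0,-1]]'
python3 - <<'E'
from box import *
print(env.state()["joints"])
for nm in ("top","scene"):
    p=env.read_camera(nm); im,o=crop(p); I=im.astype(float); s=np.clip(I[...,0]-I[...,2],0,None); D=np.arange(100,138,1.)
    x=np.array([s[hullmask(p,53,63,7,1,10,d,o)].mean() for d in D]); print(nm,"tab",(D*(x-x.min())**2).sum()/((x-x.min())**2).sum(),x.max())
    print([(int(d),x) for d,x in pointer(p)][8:38])
p=env.read_camera("top")
for k in ("tumbler_a","jar"): print(k,[w(p,r["centre"]) for r in env.find_in(p,k)[:3]])
E
```

```text
t: 30.32
eef_pos: [503.5, -322.3, 324.0]
tcp_rot: [-2.709, -0.309, 1.969]
ft_force: [-0.2, -0.1, 0.2]
opening: 1.003
grip_force: 0.0
[-0.58   0.61   1.073 -0.21   1.943 -1.075]
top tab 118.5896542637165 45.267489711934154
[(103, 185), (104, 181), (105, 177), (106, 171), (107, 164), (108, 157), (109, 149), (110, 140), (111, 128), (112, 120), (113, 115), (114, 105), (115, 101), (116, 96), (117, 96), (118, 96), (119, 99), (120, 104), (121, 110), (122, 117), (123, 124), (124, 130), (125, 140), (126, 146), (127, 149), (128, 154), (129, 156), (130, 156), (131, 155), (132, 153)]
scene tab 118.59467644931789 49.46212700841622
[(103, 174), (104, 174), (105, 174), (106, 174), (107, 174), (108, 174), (109, 172), (110, 169), (111, 164), (112, 158), (113, 148), (114, 139), (115, 126), (116, 113), (117, 97), (118, 82), (119, 70), (120, 60), (121, 50), (122, 45), (123, 42), (124, 40), (125, 41), (126, 41), (127, 42), (128, 43), (129, 44), (130, 46), (131, 50), (132, 55)]
tumbler_a [array([465.988, 414.108,  36.258]), array([714.554,  -7.12 ,  38.518])]
jar []
```

The pointer is at 117.2° and the tab at 118.6°, about 1.2 mm apart at the tip and within tolerance. The tab has not moved, so I hand in.

```bash
python3 -c "
from cell import env
print(env.job_done())"
```

```text
the job is handed in; nothing more can be done
None
```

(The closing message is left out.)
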